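# Put the packer's kit back into its fitted tray

## Robot

A 7-joint arm with a two-finger parallel gripper is mounted at the origin on a cart in front of the work surface, level with it; the furniture and walls round the work are solid. World frame = base frame: x ahead of the robot, y to its left, z up, the work surface at z = 0. Lengths are in m, angles in rad, forces in N, time in s.
With the tool pointing down it reaches from about 0.4 to 0.9 m from the base axis. Payload 5.5 kg.
Tool frame: the origin (TCP) lies midway between the tips of the shut fingers; the grasp point (between the pads) lies 19 mm behind it (manip.grip_depth is the distance from the TCP to the grasp point, in m); z points along the fingers, y is the line along which they close (so a half turn about z gives the same grasp; the last joint's range is limited). The gripper opens to 92 mm and grips with 3 to 60 N. Pads are 19 mm wide; open, the fingers measure 130 mm over their backs; the gripper's body (75 mm by 190 mm) begins 47 mm behind the grasp point.
Start: joints at [-0.941, 0.501, -0.427, 1.55, 0.221, 1.138, -0.21], TCP at [0.233, 0.607, 0.227] pointing down, gripper open.
Joint ranges: [-2.88, 2.88], [-0.31, 2.03], [-1.54, 1.56], [0.2, 2.42], [-1.41, 4.55], [0.19, 2.02], [-2.57, 2.57]. Speed limits (rad/s): [2.57, 2.57, 3.14, 3.14, 3.14, 3.14, 3.14].

## Interface

Orientations are given as a unit quaternion [x, y, z, w].
In Python, from bench import manip, effector, viewer gives the robot as it stands. Calls block until the motion is done:
- manip.move_pose(position, orientation): joint-space move of the TCP to a pose.
- manip.servo_line(position, ori=None, vel=0.15): straight line of the TCP; ori=None keeps the orientation; vel is the mean speed in m/s.
- manip.movej(angles): joint-space move.
- effector.open_jaws() and effector.close(f_grip=None): open the fingers fully, or close them until they stop; f_grip is the grip in N (None keeps the last).
- manip.sleep(seconds).
- manip.solve_ik(position, orientation): joint angles nearest the present ones, or None.
- viewer.get_image(name): name is "side" or "top" or "wrist"; returns the picture (400x640x3 uint8, red, green, blue); there is no depth.
- viewer.get_calibration(name): a dict with "vfov" (degrees; the focal length in pixels is half the picture's height over the tangent of half this angle, whatever the lens; pixels are square), "cx", "cy" (the principal point, pixels), "eye" and "attitude" of the camera in the world. Camera axes: x right, y down, z forward; pixel columns grow to the right and rows downward; lengths in m; the calibration is good to about 2 mm. A picture is of the moment at which its call begins: read the wrist's pose just before it. get_calibration takes no time and is no camera call; for the wrist camera it gives the pose at the moment of the call.
A pose or a line that the arm cannot do raises manip.PlanningError and nothing moves.
- manip.hand_in(): hands the job in; it is judged then, once.
Readings, each from a call of its own:
- manip.current_clock(): time.
- manip.current_q(): joint angles.
- manip.current_joint_velocities(): joint speeds.
- manip.current_tau(): joint torques, N m.
- manip.current_tool_pos(): TCP position.
- manip.current_tcp_rot(): TCP orientation.
- manip.current_force(): force on the tool from outside, world axes, zero at the start.
- manip.current_wrist_torque(): the same for the moment, N m.
- manip.current_finger_gap(): finger opening in m.
- manip.current_gripper_force(): force on a finger pad.
Only numpy, scipy, OpenCV 4.12 (cv2) and the standard library are available. Lean on these libraries where they do the work, as an engineer would, in place of code of your own. Each camera call takes 0.05 s, during which the arm holds its last target. There are 200 camera calls.

## Task

Put the packing kit away in the plywood tray, each piece seated flat in the insert made for it: the brown tape roll over the round hub, the stamp upright in the rectangular well, the marker lying in its two saddles, and the fruit-sizing gauge with its ring round the small boss and its handle between the guides. The pencil and the small roll of stickers do not belong to the kit: leave them lying where they are.

Things in the scene. Friction and masses are not known exactly. Their poses are not given: they have to be found in the camera images.
- tape_roll: Roll of brown packing tape, kit, lying flat: 98 mm across, 48 high, bore 71 clear. Round: yaw is free. Grip it by its 11 to 13 mm wall, one finger in the bore, fingertips about 20 mm above its underside. Origin: centre of the underside. 160 g.
- stamp: Wooden hand stamp, kit, standing upright: foot 30 (x) by 56 (y) by 22 mm high; round knob handle up to 24 mm thick above it, to z = 71. Grip the handle about 50 mm above the underside. Origin: centre of the underside. 50 g.
- marker: Felt marker, white and blue barrel, kit, lying along its own y: 128 mm long, 16 wide, 18 high; its ends are equivalent here. Grip across the middle. Origin: mid-length, on the underside. 18 g.
- gauge: Fruit-sizing gauge, kit: flat green ring on a straight handle, 150 mm long (y), 9 thick. Ring 69 mm outside, centre at y = +40.5; opening 48 mm clear. Handle 20 mm wide (x), from y = +7 to -75; grip it across x near y = -25. Origin: mid-length, on the underside. 45 g.
- tape_hub: Square grey insert, 104 mm, with one round black chamfered hub 50 mm across: place of the tape roll. Origin: centre of its underside; seat (plate top) 4 mm, hub top 17 mm above it. Sits in a shallow plywood tray beside the other square insert (the two swap, along x); its -y edge is at a tray wall (7 mm thick, top 17 mm above the origin), its +y edge at the long inserts. The tray moves and turns.
- stamp_well: Square grey insert, 104 mm, in the same tray, with a rectangular black-walled well, inside 46 (x) by 72 mm (y): place of the stamp, upright, long side of its foot along y, either way round. Origin: centre of its underside; well floor 4 mm, tops of its 5 mm walls 16 mm above it.
- marker_saddles: Long grey insert, 76 (x) by 209 mm (y), in the same tray (swaps with the other long one): two black saddles at y = +44 and -44, each two ridges 32 mm apart and 24 long, end stops at y = +75 and -75; fingers have 64 mm between the saddles. Place of the marker, along y, either way round. Origin: centre of its underside; floor 4 mm, ridge tops 14 mm above it.
- gauge_seat: Long grey insert, 76 (x) by 209 mm (y), in the same tray: black chamfered round boss 30 mm across at y = +40.5, two guide ridges 36 mm apart and 20 long at y = -62. Place of the gauge: ring round the boss, handle between the guides, so its origin and y fall on the insert's. Origin: centre of its underside; seat 4 mm, boss and guide tops 12 mm above it.
- pencil: Yellow pencil, 164 mm long (y), 8 thick, lying flat. Not part of the kit. Origin: near mid-length, on the underside.
- label_roll: Small roll of stickers, white with green labels, lying flat: 76 mm across, 32 high. Not part of the kit. Origin: centre of the underside.
Not all that is in view belongs to the job. Of the things like the gauge, leave any that is yellow; of the rest the larger one is meant.

How it is judged:
By the outcome, as a careful person would: the job done as asked, in the order asked, and still so for the second after the job is handed in, with the robot touching nothing.
It also fails if it takes over 99 s, if anything falls off the work surface, if the arm or the gripper's body presses on something with over 40 N, if the wrist force passes 120 N, or if a joint passes its speed limit or range.

## Working session

There is one attempt and no reset: what is moved stays moved. The work goes in short steps, each a Python script; the robot and the scene stay as the last script left them, time stands still between calls to the robot, and variables do not carry over. Pictures are saved under pics/ and viewed, at most 14 in all, crops included, and the job is handed in when it is done.

```bash
ls; mkdir -p pics
python3 - <<'E'
from bench import manip, effector, viewer
import cv2
for n in ("top","side"):
    im=viewer.get_image(n); cv2.imwrite(f"pics/{n}0.png",im[:,:,::-1]); print(n,viewer.get_calibration(n))
print(viewer.get_calibration("wrist"),manip.current_tool_pos(),manip.current_tcp_rot(),manip.grip_depth,manip.current_clock())
E
```

```text
pics
top {'vfov': 47.3642163730325, 'cx': 323.6745415006993, 'cy': 202.37459211630073, 'eye': array([0.50725203, 0.09801431, 1.28360249]), 'attitude': array([ 0.71165488, -0.7018894 ,  0.02612186, -0.01470572])}
side {'vfov': 51.555162804484034, 'cx': 319.04884069143606, 'cy': 195.02375347619528, 'eye': array([ 0.41185729, -0.64789423,  0.61809631]), 'attitude': array([ 0.89249501, -0.11032415,  0.04930863, -0.43456864])}
{'vfov': 59.464478150346345, 'cx': 321.72821539957914, 'cy': 197.65620100380423, 'eye': array([0.16575782, 0.63319745, 0.38425977]), 'attitude': array([0.81660805, 0.56089512, 0.07652551, 0.11265788])} [0.2329316  0.6061763  0.22577829] [ 1.82328156e-01  9.83237351e-01 -8.48259393e-04 -1.87176825e-04] 0.0188 0.1
```

View pics/top0.png

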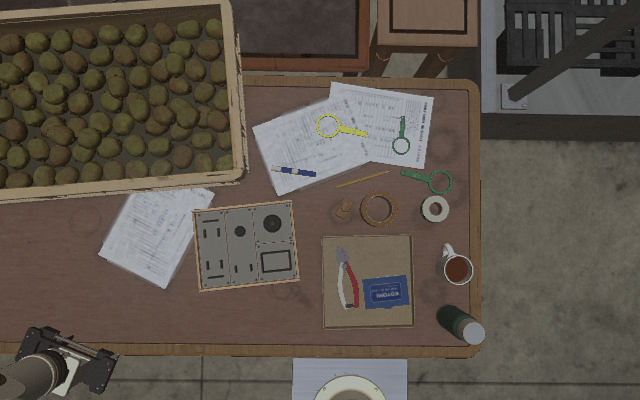

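View pics/side0.png

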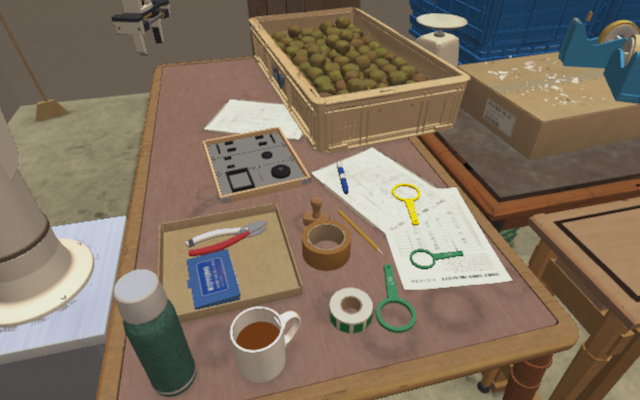

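```bash
cat > h.py <<'E'
from bench import manip, effector, viewer
import numpy as np, cv2
from scipy.spatial.transform import Rotation as R
def rays(cal,uv,shape=(400,640)):
    f=200/np.tan(np.radians(cal["vfov"]/2)); uv=np.atleast_2d(np.asarray(uv,float))
    d=np.c_[(uv[:,0]-cal["cx"])/f,(uv[:,1]-cal["cy"])/f,np.ones(len(uv))]
    return cal["eye"],R.from_quat(cal["attitude"]).apply(d)
def pt(cal,uv,z):
    e,d=rays(cal,uv); return e+d*((z-e[2])/d[:,2])[:,None]
def proj(cal,p):
    f=200/np.tan(np.radians(cal["vfov"]/2))
    c=R.from_quat(cal["attitude"]).inv().apply(np.atleast_2d(p)-cal["eye"])
    return np.c_[c[:,0]/c[:,2]*f+cal["cx"],c[:,1]/c[:,2]*f+cal["cy"]]
def down(a):  # tool down, closing line (tool y) at world angle a (mod pi); x axis = y x z
    y=np.array([np.cos(a),np.sin(a),0]); z=np.array([0,0,-1.]); x=np.cross(y,z)
    return R.from_matrix(np.c_[x,y,z]).as_quat()
def snap(n,fn):
    cal=viewer.get_calibration(n); im=viewer.get_image(n); cv2.imwrite(f"pics/{fn}.png",im[:,:,::-1])
    np.save(f"pics/{fn}.npy",cal,allow_pickle=True); return cal,im
def load(fn): return np.load(f"pics/{fn}.npy",allow_pickle=True).item(),cv2.imread(f"pics/{fn}.png")[:,:,::-1]
E
python3 - <<'E'
from h import *
for n in("top","side"): np.save(f"pics/{n}0.npy",viewer.get_calibration(n),allow_pickle=True)
im=cv2.imread("pics/top0.png"); cv2.imwrite("pics/c1.png",cv2.resize(im[100:320,180:480],(800,587),interpolation=cv2.INTER_CUBIC))
cal,_=load("top0")
for k,uv,z in [("tape",(379,209),.048),("stamp",(341,212),.03),("marker",(294,172),.01),("gring",(440,182),.009),("ghand",(405,172),.009),("tray",(245,246),.01),("edge",(480,180),0),("cup",(447,250),.09)]: print(k,pt(cal,uv,z)[0].round(3))
c=viewer.get_calibration("wrist"); q=R.from_quat(manip.current_tcp_rot())
print(q.inv().apply(c["eye"]-manip.current_tool_pos()),(q.inv()*R.from_quat(c["attitude"])).as_matrix().round(3))
E
```

```text
tape [ 0.563 -0.072  0.048]
stamp [0.554 0.03  0.03 ]
marker [0.665 0.162 0.01 ]
gring [ 0.643 -0.249  0.009]
ghand [ 0.67  -0.15   0.009]
tray [0.457 0.295 0.01 ]
edge [ 0.652 -0.366  0.   ]
cup [ 0.456 -0.245  0.09 ]
[ 0.07240517  0.00086466 -0.15847897] [[-0.001 -0.963 -0.27 ]
 [ 1.    -0.001  0.   ]
 [-0.    -0.27   0.963]]
```

View pics/c1.png

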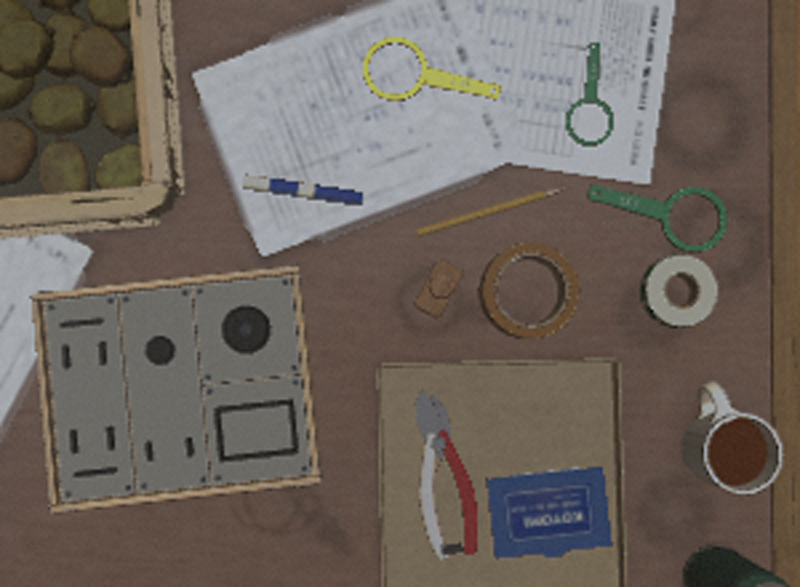

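The picture has three gauge-like things: yellow (340,128), small green on the paper (401,135) and larger green (430,181). The task rules out yellow, and the green one at (430,181) is clearly longer than the other, so it is the gauge. The enlarged crop confirms this. Next I'll take wrist views of the tray and the pieces.

```bash
cat >> h.py <<'E'
def go(p,a,dry=False):
    """joint move to p, tool down, closing line a (mod pi), nearest of the two solutions"""
    q0=manip.current_q(); best=None
    for s in (0,np.pi):
        q=manip.solve_ik(p,down(a+s))
        if q is not None:
            d=np.abs(np.array(q)-q0).max()
            if best is None or d<best[0]: best=(d,q,a+s)
    if best is None: raise RuntimeError("no ik")
    if not dry: manip.movej(best[1])
    return best
E
python3 - <<'E'
from h import *
b=go([.42,.25,.36],np.pi/2); print(b,manip.current_clock()); snap("wrist","w_tray")
b=go([.56,-.06,.36],np.pi/2); print(b,manip.current_clock()); snap("wrist","w_obj")
E
```

```text
(np.float64(1.1582118238377663), array([-0.23116094,  0.084151  , -0.38413433,  1.76455269,  0.03270394,
        1.29913407,  0.94795269]), 1.5707963267948966) 1.6667
(np.float64(0.6613369787672638), array([ 0.14827512,  0.21556421, -0.10685766,  1.60657348,  0.02354787,
        1.32071358,  1.60884004]), 1.5707963267948966) 3.0
```

View pics/w_tray.png

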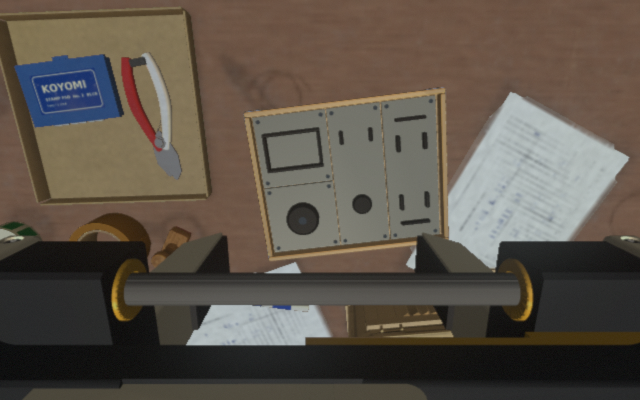

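View pics/w_obj.png

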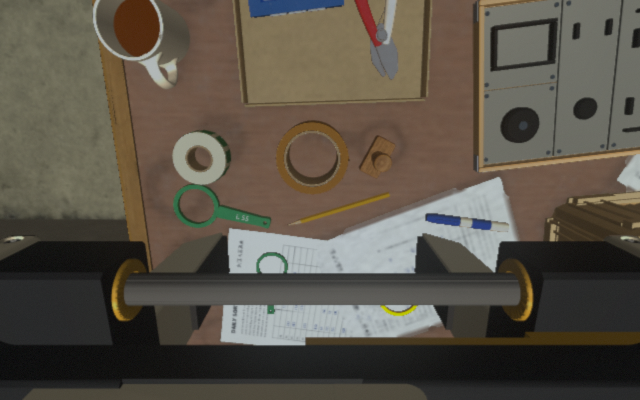

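The tray view shows the hub at (303,219), the well at (293,149), the boss at (362,204), the guides at (341,137) and (370,134), and the marker saddles around (411,170). The object view shows the tape at (313,157), the stamp knob at (380,161), the marker at (466,221), the kit gauge ring at (196,206) with its handle to (268,222), and the small green gauge at (272,270).

```bash
cat > meas.py <<'E'
from h import *
cal,im=load("w_tray")
g=im.max(2).astype(int); 
poly=np.array([[256,120],[436,98],[440,236],[276,250]],np.int32)
m=np.zeros(g.shape,np.uint8); cv2.fillPoly(m,[poly],1); m&=(g<70).astype(np.uint8)
n,l,s,c=cv2.connectedComponentsWithStats(m)
for i in range(1,n):
    if s[i,4]>25:
        ys,xs=np.where(l==i); (cx,cy),wh,a=cv2.minAreaRect(np.c_[xs,ys].astype(np.float32))
        print("tray",s[i,4],np.round((cx,cy),1),np.round(wh,1),round(a,1),pt(cal,(cx,cy),.02)[0].round(4))
cal,im=load("w_obj"); hsv=cv2.cvtColor(np.ascontiguousarray(im),cv2.COLOR_RGB2HSV)
def comps(name,m,minA,box,z):
    x0,y0,x1,y1=box; k=np.zeros(m.shape,np.uint8); k[y0:y1,x0:x1]=m[y0:y1,x0:x1]; 
    n,l,s,c=cv2.connectedComponentsWithStats(k)
    for i in range(1,n):
        if s[i,4]>minA:
            ys,xs=np.where(l==i); P=pt(cal,np.c_[xs,ys],z)[:,:2]
            r=cv2.minAreaRect((P*1000).astype(np.float32)); print(name,s[i,4],s[i,:4],np.round(r[0],1),np.round(r[1],1),round(r[2],1))
H,S,V=hsv[...,0],hsv[...,1],hsv[...,2]
comps("green",((H>45)&(H<90)&(S>90)&(V>40)).astype(np.uint8),60,(150,170,300,320),.009)
comps("brown",((H>8)&(H<25)&(S>110)&(V>60)).astype(np.uint8),100,(265,115,410,200),.048)
comps("yellow",((H>15)&(H<32)&(S>140)&(V>100)).astype(np.uint8),40,(285,180,400,230),.004)
comps("blue",((H>105)&(H<130)&(S>120)).astype(np.uint8),40,(415,205,515,235),.012)
for uv in [(313,157),(324,140),(380,161),(466,221)]: print(uv,hsv[uv[1],uv[0]])
big=lambda im,b,k:cv2.resize(im[b[1]:b[3],b[0]:b[2]],None,fx=k,fy=k,interpolation=cv2.INTER_CUBIC)
a=big(im,(265,110,405,200),4); cv2.imwrite("pics/crop2.png",np.vstack([a,big(im,(415,200,515,240),5.6)])[:,:,::-1])
E
python3 meas.py
```

```text
tray 117 [410.  117.9] [ 3.7 30.5] 83.3 [0.372  0.3745 0.02  ]
tray 658 [292.4 149.8] [39.4 57.4] 82.9 [0.4164 0.2102 0.02  ]
tray 53 [370.  133.5] [13.  4.] 90.0 [0.3934 0.3198 0.02  ]
tray 50 [340.9 137.4] [13.1  3.6] 82.9 [0.3988 0.2789 0.02  ]
tray 85 [424.5 140. ] [16.  5.] 90.0 [0.4024 0.3971 0.02  ]
tray 75 [398. 143.] [16.  4.] 90.0 [0.4066 0.3599 0.02  ]
tray 67 [427.  198.5] [15.  4.] 90.0 [0.4882 0.4077 0.02  ]
tray 293 [361.5 203.5] [18.4 18.4] 45.0 [0.496 0.311 0.02 ]
tray 63 [401.  201.5] [15.  4.] 90.0 [0.4929 0.3695 0.02  ]
tray 821 [302.5 218.5] [31. 31.] 90.0 [0.5196 0.2231 0.02  ]
tray 113 [415.  221.3] [ 4.  28.3] 83.7 [0.524  0.3926 0.02  ]
green 1063 [174 185  96  43] [ 644.8 -209.4] [ 66.8 144.3] 0.1
green 103 [257 253  30  20] [ 738.3 -136.5] [33.2 46.9] 0.1
brown 1748 [276 120  73  75] [564.9 -69.9] [98.1 99.3] 38.0
brown 926 [359 135  36  43] [563.9  21.3] [38.3 52.5] 63.5
brown 188 [286 153  40  31] [584.1 -83.3] [61.5 21.6] 54.4
brown 118 [362 192  28   8] [619.5  19. ] [ 8.4 37.9] 16.9
yellow 360 [285 180  55  14] [614.7 -71. ] [20.2 81.3] 0.1
yellow 463 [300 192  90  31] [647.6 -21.5] [  8.2 141.8] 18.0
blue 229 [427 215  33  10] [664.1 129.4] [51.1 11.3] 82.2
blue 134 [472 220  19  10] [672.2 189. ] [28.4 11.9] 82.6
(313, 157) [ 11  91 107]
(324, 140) [ 12  69 100]
(380, 161) [ 14 131 113]
(466, 221) [ 40  22 172]
```

View pics/crop2.png

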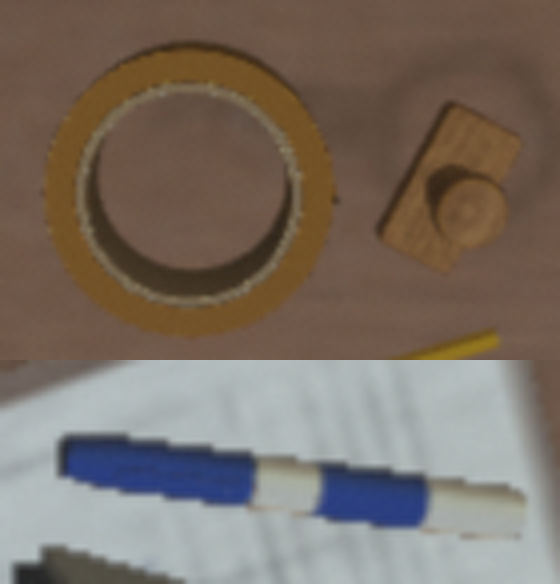

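Run:
```python
from h import *
cal,im=load("w_obj"); hsv=cv2.cvtColor(np.ascontiguousarray(im),cv2.COLOR_RGB2HSV); H,S,V=[hsv[...,i] for i in range(3)]
f=lambda uv,z:pt(cal,uv,z)[:,:2].round(4)
print("knob",f((382.5,163),.068)); c=f([(378,135),(395.2,145),(376.5,178),(360,168.7)],.022); print("foot",c.mean(0),[np.linalg.norm(c[i]-c[(i+1)%4]).round(4) for i in range(4)])
d=c[0]-c[3]+c[1]-c[2]; print("long axis",np.degrees(np.arctan2(d[1],d[0])))
e=f([(426.6,217.5),(508.6,227.1)],.009); d=e[1]-e[0]; print("marker",e.mean(0),np.linalg.norm(d),np.degrees(np.arctan2(d[1],d[0])))
m=((H>45)&(H<95)&(S>70)&(V>30)).astype(np.uint8); k=np.zeros_like(m); k[182:232,160:280]=m[182:232,160:280]
n,l,s,cc=cv2.connectedComponentsWithStats(k); i=1+s[1:,4].argmax(); ys,xs=np.where(l==i)
P=pt(cal,np.c_[xs,ys],.009)[:,:2]
cs,hh=cv2.findContours((l==i).astype(np.uint8),cv2.RETR_CCOMP,cv2.CHAIN_APPROX_NONE)
hole=max([q for q,h in zip(cs,hh[0]) if h[3]>=0],key=cv2.contourArea)[:,0]
(cx,cy),r=cv2.minEnclosingCircle((pt(cal,hole,.009)[:,:2]*1000).astype(np.float32)); rc=np.array([cx,cy])/1000
D=np.linalg.norm(P-rc,axis=1); h=P[D>.045]; hd=h.mean(0)-rc; hd/=np.linalg.norm(hd)
print("ring",rc,r,"maxlen",D.max(),"handle dir",np.degrees(np.arctan2(hd[1],hd[0])),"grip-10.5",rc+.051*hd,"grip-25",rc+.0655*hd,"end",rc+.1155*hd)
m=(S<60)&(V>110); k=np.zeros_like(m); k[125:190,165:235]=m[125:190,165:235]; ys,xs=np.where(k)
(cx,cy),r=cv2.minEnclosingCircle((pt(cal,np.c_[xs,ys],.032)[:,:2]*1000).astype(np.float32)); print("label",cx,cy,r)
# dry-run IKs
u=np.array([np.cos(-np.pi/4),np.sin(-np.pi/4)])
print(go([*( [.565,-.07]+.0423*u),.02],-np.pi/4,True)[1:]); b=np.radians(-83.1); print(go([*(np.array([.523,.2235])+.0423*np.array([np.cos(b),np.sin(b)])),.03],b,True)[1:])
```

```text
knob [[0.5673 0.0225]]
foot [0.566575 0.022825] [np.float64(0.0285), np.float64(0.0535), np.float64(0.0279), np.float64(0.0536)]
long axis 153.31533359061802
marker [0.66985 0.169  ] 0.12933216923874738 83.1167597453706
ring [ 0.64375977 -0.24705249] 28.479429244995117 maxlen 0.11371506621980394 handle dir 76.16394271552468 grip-10.5 [ 0.65595614 -0.19753231] grip-25 [ 0.65942373 -0.18345304] end [ 0.67138096 -0.13490384]
label 568.0167846679688 -228.4944610595703 37.49958038330078
(array([ 0.21999582,  0.65388014, -0.12940958,  1.80620245,  0.12373475,
        0.6893236 ,  2.37758144]), 2.356194490192345)
(array([-0.19776961,  0.58852214, -0.22942079,  1.91592217,  0.20744087,
        0.65981154,  1.13681521]), np.float64(1.6912240451825054))
```

```bash
cat >> h.py <<'E'
def descend(p,z0,z1,thr=3,step=.002,vel=.05):
    """straight down to z0, then steps towards z1 until upward force rises by thr"""
    manip.servo_line([p[0],p[1],z0],vel=.15); manip.sleep(.1); f0=manip.current_force()[2]; z=z0
    while z>z1+1e-6:
        z=max(z-step,z1); manip.servo_line([p[0],p[1],z],vel=vel)
        df=manip.current_force()[2]-f0
        if abs(df)>thr: print("contact cmd z",round(z,4),"tcp",manip.current_tool_pos().round(4),"dF",round(df,1)); return z
    print("no contact to",z,"tcp",manip.current_tool_pos().round(4),"dF",round(df,1)); return z
def pick(p,a,z,f,zup=.15,ztop=.12):
    go([p[0],p[1],ztop],a); manip.servo_line([p[0],p[1],z],vel=.15); effector.close(f_grip=f)
    print("gap",manip.current_finger_gap(),"Fg",manip.current_gripper_force(),"F",manip.current_force().round(1))
    manip.servo_line([p[0],p[1],zup],vel=.2); manip.sleep(.1); print("lifted gap",manip.current_finger_gap(),manip.current_force().round(1),"t",manip.current_clock())
E
python3 - <<'E'
from h import *
u=np.array([np.cos(-np.pi/4),np.sin(-np.pi/4)])
pick(np.array([.565,-.07])+.0423*u,-np.pi/4,.02,25)
b=np.radians(-83.1); p=np.array([.523,.2235])+.0423*np.array([np.cos(b),np.sin(b)])
go([*p,.12],b); z=descend(p,.034,.020)
snap("wrist","w_tape"); print(manip.current_clock())
E
```

```text
gap 0.013233808235563959 Fg 25.5492501554545 F [-0.3  0.1 -0.2]
lifted gap 0.013336929619686782 [-0.3  0.2 -2.2] t 6.9333
contact cmd z 0.028 tcp [0.5285 0.1816 0.0288] dF 8.3
9.675
```

```bash
python3 - <<'E'
from h import *
effector.open_jaws(); p=manip.current_tool_pos(); manip.servo_line([p[0],p[1],.14],vel=.2); snap("wrist","w_tape2"); snap("top","top1")
pick([.567,.0227],np.radians(153.3),.031,15,.14)
p=[.4165,.2102]; go([*p,.13],np.radians(96.9)); descend(p,.048,.034); snap("side","side1"); print(manip.current_clock())
E
python3 - <<'E'
from h import *
a=cv2.imread("pics/w_tape2.png"); b=cv2.resize(cv2.imread("pics/side1.png")[100:250,170:410],(640,400)); cv2.imwrite("pics/v1.png",np.vstack([a[:,:],b])[:, :]) if 0 else cv2.imwrite("pics/v1.png",np.hstack([cv2.resize(a,(400,250)),cv2.resize(b,(400,250))]))
E
```

```text
gap 0.023270817113140618 Fg 14.999984300520737 F [-0.1 -0.2 -0.2]
lifted gap 0.0231748720341801 [-0.3  0.6 -0.6] t 15.4917
contact cmd z 0.038 tcp [0.4169 0.2102 0.0387] dF 8.1
18.825
```

View pics/v1.png

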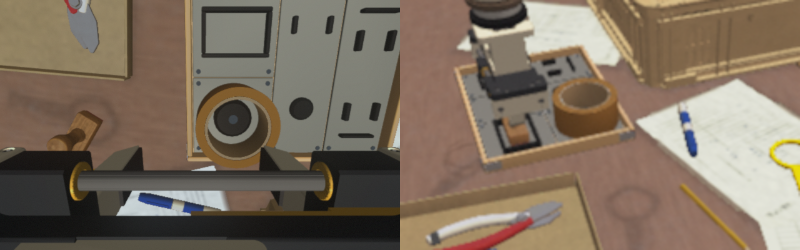

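Run:
```python
from h import *
effector.open_jaws(); p=manip.current_tool_pos(); manip.servo_line([p[0],p[1],.15],vel=.2)
pick([.67,.169],np.radians(-6.9),.008,12,.12)
p=[.448,.3845]; go([*p,.12],np.radians(96.9)); manip.servo_line([*p,.0235],vel=.1); snap("wrist","w_mk"); effector.open_jaws(); print(manip.current_force().round(1))
manip.servo_line([*p,.15],vel=.2); go([.43,.27,.30],np.pi/2); snap("wrist","w_tray2"); snap("top","top2"); print(manip.current_clock())
```

```text
gap 0.014584658540743506 Fg 11.992459148168564 F [-0.2 -0.5  0.6]
lifted gap 0.015040704251740523 [-0.2 -0.2 -0.8] t 24.85
[-0.2  0.5  0.7]
30.1417
```

View pics/w_tray2.png

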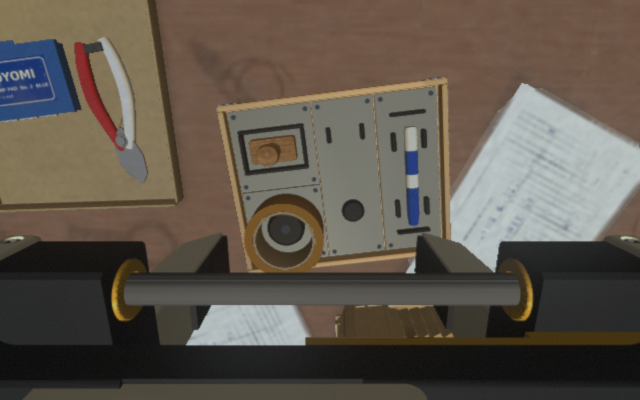

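All three are seated: tape at (285,232), stamp at (272,150), marker at (411,175). I'll re-measure the gauge seat, pick the gauge up and hold it over the tray to check it.

Run:
```python
from h import *
cal,im=load("w_tray2"); m=(im.max(2)<70).astype(np.uint8); k=np.zeros_like(m); k[115:225,322:372]=m[115:225,322:372]
n,l,s,c=cv2.connectedComponentsWithStats(k); C=[pt(cal,c[i],.016)[0][:2] for i in range(1,n) if s[i,4]>25]; print([x.round(4) for x in C],s[1:,4])
r=pt(cal,[(285,232)],.057)[0]; print("tape c",r.round(4))
a=np.degrees(np.arctan2(*(C[-1]-(C[0]+C[1])/2)[::-1])) if len(C)==3 else None; print("angle",a)
tilt=110.7; 
for s in (-13.8,166.2):
    for s2 in (0,360,-360):
        q=manip.solve_ik([.656,-.1975,.003],down(np.radians(s))); q2=manip.solve_ik([.446,.3047,.012],down(np.radians(s+tilt)))
    print(s,q,q2)
```

```text
[array([0.3939, 0.3206]), array([0.3989, 0.279 ]), array([0.4973, 0.3118])] [ 71  64 372   3]
tape c [0.5124 0.2263 0.057 ]
angle 6.782284736247741
-13.8 [ 0.06953083  0.80105908  0.26897086  1.59575371 -0.27418181  0.78211284
  0.21516111] [-0.50721685  0.59251823 -0.17665503  1.96582725  0.17530547  0.59765593
  0.89160273]
166.2 [ 0.98435912  1.27944698 -1.31144642  1.56005917  1.26737422  1.32580663
  2.40093695] [-0.80940264  0.59394256  0.20025415  1.9765073  -0.20148478  0.5898791
 -1.92498198]
```

Run:
```python
from h import *
for fn,box in (("w_tray2",(235,185,335,285)),("top2",(250,190,300,250))):
    cal,im=load(fn); hsv=cv2.cvtColor(np.ascontiguousarray(im),cv2.COLOR_RGB2HSV); H,S,V=[hsv[...,i] for i in range(3)]
    m=((H>8)&(H<25)&(S>110)&(V>60)).astype(np.uint8); k=np.zeros_like(m); x0,y0,x1,y1=box; k[y0:y1,x0:x1]=m[y0:y1,x0:x1]
    k=cv2.morphologyEx(k,cv2.MORPH_OPEN,np.ones((3,3),np.uint8)) if fn!="top2" else k
    n,l,s,c=cv2.connectedComponentsWithStats(k); i=1+s[1:,4].argmax(); ys,xs=np.where(l==i); P=(pt(cal,np.c_[xs,ys],.057)[:,:2]*1000).astype(np.float32)
    print(fn,s[i],P.min(0),P.max(0),cv2.minEnclosingCircle(P))
a,_=load("w_tray2"); print("expected px",proj(a,[[.523,.2235,.057],[.474,.2235,.057],[.474,.2235,.009],[.572,.2235,.057]]).round(1))
im=load("w_tray2")[1]; cv2.imwrite("pics/c3.png",cv2.resize(im[180:280,230:390,::-1],None,fx=5,fy=5,interpolation=cv2.INTER_CUBIC))
```

```text
w_tray2 [ 236  185   99   88 2368] [453.56747 170.15894] [566.2542  286.41055] ((503.04205322265625, 227.79165649414062), 75.77550506591797)
top2 [253 204  36  36 332] [477.90732 173.65082] [572.0177  267.77042] ((524.5340576171875, 221.20736694335938), 48.32795715332031)
expected px [[283.  240.1]
 [281.8 201.7]
 [285.8 191.6]
 [284.1 276.1]]
```

View pics/c3.png

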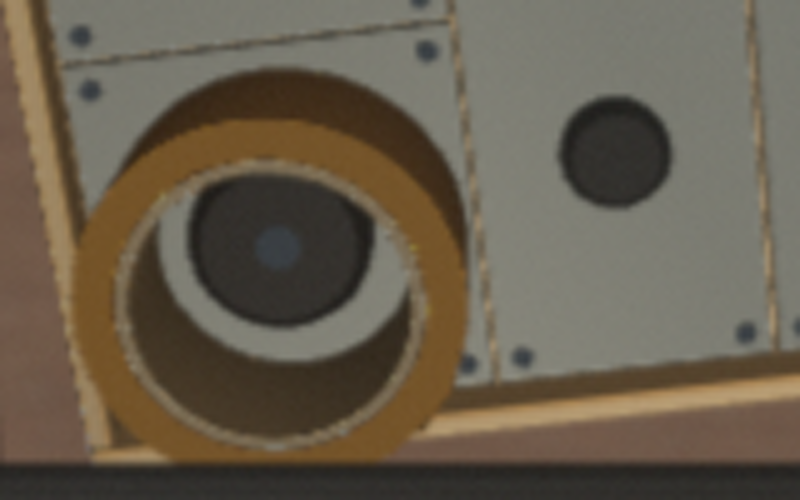

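The tape sits flat round the hub: the crop shows the hub at (280,245) inside the bore. Now the gauge.

```bash
python3 - <<'E'
from h import *
p=[.656,-.1975]
manip.move_pose([*p,.12],down(np.radians(-13.8))); snap("wrist","w_g0")
manip.servo_line([*p,.0035],vel=.12); effector.close(f_grip=30); print("gap",manip.current_finger_gap(),manip.current_force().round(1))
manip.servo_line([*p,.15],vel=.2); print("gap",manip.current_finger_gap())
p=[.4471,.3058]; manip.move_pose([*p,.15],down(np.radians(96.9))); snap("wrist","w_g1"); snap("top","top3"); print(manip.current_tool_pos(),manip.current_clock())
E
python3 - <<'E'
import cv2,numpy as np
a=cv2.imread("pics/w_g1.png"); t=cv2.resize(cv2.imread("pics/top3.png")[170:310,170:320],None,fx=2.6,fy=2.6,interpolation=cv2.INTER_CUBIC)
t2=cv2.resize(t,(390,364)); cv2.imwrite("pics/v3.png",np.hstack([cv2.resize(a,(410,256))[:256],cv2.resize(t,(274,256))]))
E
```

```text
gap 0.01827888012446028 [0.5 0.2 0.1]
gap 0.018200765214082697
[0.44809975 0.30468202 0.14988523] 37.3833
```

View pics/v3.png

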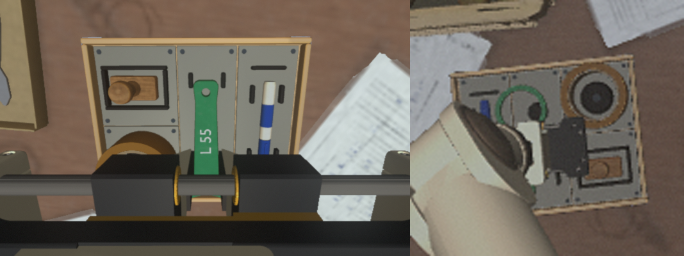

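Run:
```python
from h import *
cal,im=load("w_g1"); hsv=cv2.cvtColor(np.ascontiguousarray(im),cv2.COLOR_RGB2HSV); H,S,V=[hsv[...,i] for i in range(3)]
k=((H>45)&(H<95)&(S>70)&(V>30)); ys,xs=np.where(k[:235,280:360]); xs=xs+280
P=pt(cal,np.c_[xs,ys],.1555)[:,:2]-np.array([.4481,.3047]); y=np.array([np.cos(np.radians(6.9)),np.sin(np.radians(6.9))]); x=np.array([y[1],-y[0]])
L=P@y; W=P@x; print("handle end along",L.min(),"(want -.0645)  width",W.min(),W.max())
for a,b in((-.06,-.05),(-.035,-.025)):
    s=(L>a)&(L<b); print((W[s].min()+W[s].max())/2, np.ptp(W[s]))
```

```text
handle end along -0.0613393740717884 (want -.0645)  width -0.008564231946916714 0.007881623920157127
-0.00033989502253696426 0.01644303788538818
-0.0004419614394069525 0.01597653596726087
```

```bash
python3 - <<'E'
from h import *
p=[.4467,.3058]
descend(p,.024,.012,thr=3); print(manip.current_force().round(1)); effector.open_jaws(); print(manip.current_force().round(1),manip.current_finger_gap())
manip.servo_line([*p,.15],vel=.15); go([.43,.27,.30],np.pi/2); snap("wrist","w_end"); snap("side","side_end"); snap("top","top_end"); print(manip.current_clock())
E
python3 - <<'E'
import cv2,numpy as np
a=cv2.imread("pics/w_end.png")[70:280,210:470]; s=cv2.imread("pics/side_end.png")
cv2.imwrite("pics/v4.png",np.hstack([cv2.resize(a,(371,300),interpolation=cv2.INTER_CUBIC),cv2.resize(s,(429,300))]))
E
```

```text
contact cmd z 0.012 tcp [0.447  0.306  0.0124] dF 3.6
[-0.2 -0.4  3.2]
[ 0.4 -0.3  0.1] 0.09158637882963139
43.0917
```

View pics/v4.png

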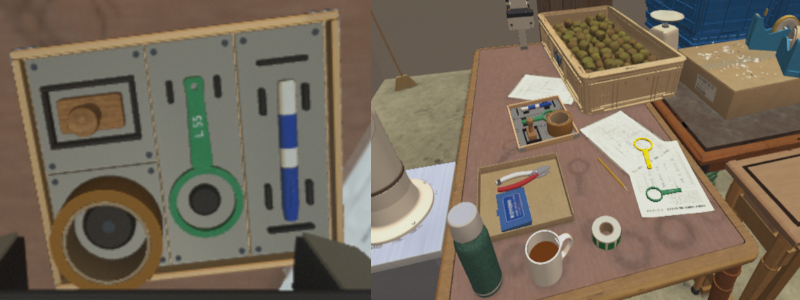

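All four pieces are seated: ring round the boss at (205,200), handle between the guides, stamp at (90,115), marker at (288,150), tape at (108,230). The pencil and label roll haven't been moved.

```bash
python3 -c "
from bench import manip
print(manip.hand_in(),manip.current_clock())"
```

```text
the job is handed in; nothing more can be done
the job is handed in; nothing more can be done
```

The job is handed in: tape roll, stamp, marker and gauge are each seated in their inserts, placed in the order asked in about 43 s of the 99 s allowed, with the pencil and sticker roll left where they were; I have not seen the judge's verdict.

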